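Put away the weighing kit on the materials-lab bench

TASK

Clear up after weighing: stand the two steel check weights upright in the wooden case, the large one in the longer bay and the small one in the shorter bay; put the wide sample tin flat in the round steel pan and stack the narrow tin centrally on top of it; and stand the glass bottle upright in the square white tray. Set each down gently, never dropping it, keep the bottle upright throughout, and leave the mixing bowl and the green-lidded jar where they are.

Things in the scene. Friction and masses are not known exactly. Their poses are not given: they have to be found in the camera images.
- weight_large: Origin: centre of its underside. Large cylindrical steel check weight with a knob on top, standing upright, about 500 g: body 40 mm in diameter up to 42 mm, neck, knob 26 mm in diameter, 62 mm high overall. z is its upward axis.
- weight_small: Origin: centre of its underside. Small cylindrical steel check weight of the same kind, upright, about 200 g: body 28 mm in diameter up to 34 mm, neck, knob 20 mm in diameter, 48 mm high overall. z is its upward axis.
- tin_wide: Origin: centre of its underside. Wide flat-topped round aluminium sample tin with closed lid, solid to handle, 66 mm in diameter, 32 mm high, about 150 g. Its top is 32 mm above its origin; z is up.
- tin_narrow: Origin: centre of its underside. Narrower round aluminium sample tin with closed lid, 48 mm in diameter, 30 mm high, about 90 g. z is up.
- bottle: Origin: centre of its underside. Small amber glass sample bottle with a blue screw cap, upright: straight body 36 mm in diameter up to 46 mm, cap 25 mm in diameter, 68 mm high overall, about 90 g. z is its upward axis.
- weight_case: Fixed open wooden case, 130 (x) by 76 (y) by 14 mm high, turned any way. Origin: centre of underside. Floor 4 mm up; walls and divider 5 mm thick, 10 mm above the floor. Two bays, each 66 mm in y: longer bay 68 mm in x, centre x = -26 mm, y = 0; shorter bay 47 mm in x, centre x = +36.5 mm, y = 0. Fingers closing along the case's y clear a weight in the other bay.
- round_pan: Origin: centre of its underside. Low round dark steel pan, open on top, fixed to the bench: rim 150 mm in outer diameter and 12 mm above the origin, flat floor about 130 mm in diameter, 3 mm above the origin.
- square_tray: Origin: centre of its underside. Low square white plastic tray, open on top, fixed to the bench: 100 mm by 100 mm (x, y), rim 12 mm above the origin, walls 4 mm thick, flat floor about 4 mm above the origin.
- bowl: Origin: centre of its underside. Bystander: loose round stainless steel mixing bowl, 120 mm in diameter, 50 mm high, standing to the robot's left. Leave it alone.
- jar: Origin: centre of its underside. Bystander: loose glass jar with a green lid, 72 mm in diameter, 110 mm high, standing to the robot's right. An orange balance, fixed, up to 75 mm high, stands at about x = 0.30, y = -0.76. Leave the jar alone.
There are look-alikes about, which are no part of the job. Of the things like the weight_case, leave any that is black or turquoise; of the rest the larger one is meant.

How it is judged:
By the outcome, as a careful person would: the job done as asked, in the order asked, and still so for the second after the job is handed in, with the robot touching nothing.
It also fails if it takes over 125 s, if anything falls off the work surface, if the arm or the gripper's body presses on something with over 40 N, if the wrist force passes 120 N, or if a joint passes its speed limit or range.

ROBOT

A 6-joint arm with a two-finger parallel gripper is mounted at the origin on the work surface. World frame = base frame: x ahead of the robot, y to its left, z up, the work surface at z = 0. Lengths are in m, angles in rad, forces in N, time in s.
With the tool pointing down it reaches from about 0.35 to 0.975 m from the base axis. Payload 4.9 kg.
Tool frame: the origin (TCP) lies midway between the tips of the shut fingers; the grasp point (between the pads) lies 19 mm behind it; z points along the fingers, y is the line along which they close (so a half turn about z gives the same grasp; the last joint's range is limited). The gripper opens to 85 mm and grips with 20 to 120 N. Pads are 22 mm wide; open, the fingers measure 114 mm over their backs; the gripper's body (76 mm by 85 mm) begins 54 mm behind the grasp point. The pads swing forward as they close: fully open they stand 13 mm farther back than shut.
Start: joints at [0.989, 0.053, 1.613, -0, 1.476, -0.119], TCP at [0.279, 0.559, 0.231] pointing down, gripper open.
Joint ranges: [-3.01, 3.01], [-1.01, 2.22], [0.06, 2.58], [-1.02, 4.17], [0.09, 2.62], [-3.14, 3.14]. Speed limits (rad/s): [2.57, 2.57, 3.14, 3.14, 3.14, 3.14].

INTERFACE

Orientations are given as a unit quaternion [w, x, y, z].
In Python, from plant import manip gives the robot as it stands.
- The arm moves only by the tool move_arm, never from a script. Its argument "increments" is one flat list of numbers, 5 for each row, row after row: the shift along the tool's x, y, z in mm, then the turn about the tool's z in rad, then the opening, from 0 (shut) to 1 (fully open). In form: [tx, ty, tz, spin, jaw, tx, ty, tz, spin, jaw, ...]. A call has 1 to 8 rows; each row shifts and turns the commanded pose from where the row before left it, along the tool's axes as they then stand; what a row does not reach is not made up. A row lasts 1/12 s, in which the tool goes at most 41.7 mm and 7.16 degrees, less where a joint would pass 70% of its speed; a pose out of reach is approached as far as the arm can. A call with a gripper value outside its range is refused whole. The fingers move at their own pace and stop on an object; the grip force is fixed at half the most. Time passes only in rows, so rows that do not move let the fingers close. It gives the time, the measured TCP pose, the force, the opening and the grip force at its end, in the units of the state.
- manip.state(): the state, without advancing time (a new reading comes with each control period).
- manip.grab_frame(name): name is "scene" or "top" or "wrist"; returns a dict with "image" (420x560x3 uint8, blue, green, red), "fov_y" (degrees; the focal length in pixels is half the picture's height over the tangent of half this angle, whatever the lens; pixels are square), "cx", "cy" (the principal point, pixels), "k1" (the pictures are not rectified: a ray, as slopes to the right and down, at radius r is drawn at 1 + k1 r^2 times it, then the intrinsics apply), "eye" and "rotation" of the camera in the world; the wrist camera has in their place "T_tool_cam" (4x4, takes a point from camera to tool coordinates, whose origin is the TCP and whose axes are the flange's). Camera axes: x right, y down, z forward; pixel columns grow to the right and rows downward; lengths in m; the calibration is good to about 2 mm. A picture is of the moment at which its call begins: read the wrist's pose just before it. There is no depth.
- manip.job_done(): hands the job in; it is judged then, once.
The state is a dict: "time": time; "joint_pos": joint angles; "joint_vel": joint speeds; "joint_efforts": joint torques, N m; "tool_pos": TCP position; "tool_rot": TCP orientation; "contact_force": force on the tool from outside, world axes, zero at the start; "ft_torque": the same for the moment, N m; "gripper_width": opening from 0.0 (shut) to 1.0 (fully open); "grasp_force": force on a finger pad.
Only numpy, scipy, OpenCV 4.12 (cv2) and the standard library are available. Lean on these libraries where they do the work, as an engineer would, in place of code of your own. Each camera call takes 0.05 s, during which the arm holds its last target. There are 200 camera calls.

## Working session

There is one attempt and no reset: what is moved stays moved. The work goes in short steps, Python scripts to look and compute and a tool call to move; the robot and the scene stay as the last step left them, time stands still between calls to the robot, and variables do not carry over. Pictures are saved under pics/ and viewed, at most 14 in all, crops included, and the job is handed in when it is done.

Besides the shell and the picture viewer there is one more tool, called by a JSON object that holds its "fn" and its "kwargs", one argument or row to a line. move_arm: Moves the arm, as the interface text tells. Its arguments: {"type":"object","properties":{"increments":{"type":"array"}},"required":["increments"]}

```bash
mkdir -p pics; cat > h.py <<'E'
import numpy as np, cv2, json
from scipy.spatial.transform import Rotation as R
from plant import manip
def grab(n,fn):
    s=manip.state(); f=manip.grab_frame(n); cv2.imwrite('pics/'+fn+'.png',f['image'])
    h=f['image'].shape[0]; F=h/2/np.tan(np.radians(f['fov_y'])/2)
    if n=='wrist':
        w,x,y,z=s['tool_rot']; Rt=R.from_quat([x,y,z,w]).as_matrix(); T=np.array(f['T_tool_cam'])
        rot=Rt@T[:3,:3]; eye=Rt@T[:3,3]+np.array(s['tool_pos'])
    else: rot=np.array(f['rotation']); eye=np.array(f['eye'])
    json.dump(dict(F=F,cx=f['cx'],cy=f['cy'],k1=f['k1'],rot=rot.tolist(),eye=eye.tolist()),open('pics/'+fn+'.json','w'))
    return f
def ray(fn,u,v):
    c=json.load(open('pics/'+fn+'.json')); K=np.array([[c['F'],0,c['cx']],[0,c['F'],c['cy']],[0,0,1.]])
    p=cv2.undistortPoints(np.array([[[u,v]]],float),K,np.array([c['k1'],0,0,0.]))[0,0]
    d=np.array(c['rot'])@[p[0],p[1],1]; return np.array(c['eye']),d/np.linalg.norm(d)
def at(fn,u,v,z):
    e,d=ray(fn,u,v); return (e+d*(z-e[2])/d[2]).round(4)
def tri(*obs):
    A=np.zeros((3,3));b=np.zeros(3)
    for o in obs:
        e,d=ray(*o); P=np.eye(3)-np.outer(d,d); A+=P;b+=P@e
    x=np.linalg.solve(A,b); return x.round(4),[round(float(np.linalg.norm(np.cross(x-ray(*o)[0],ray(*o)[1])))*1e3,1) for o in obs]
def proj(fn,p):
    c=json.load(open('pics/'+fn+'.json')); q=np.array(c['rot']).T@(np.array(p)-c['eye']); a=q[:2]/q[2]
    a=a*(1+c['k1']*(a@a)); return (a*c['F']+[c['cx'],c['cy']]).round(1)
E
python3 - <<'E'
from h import *
for n in ['scene','top']:
    f=grab(n,n+'0'); print(n,f['fov_y'],f['cx'],f['cy'],f['k1'],f['eye'],f['rotation'])
    cv2.imwrite('pics/%s0b.png'%n,cv2.resize(f['image'],(800,600),interpolation=cv2.INTER_CUBIC))
s=manip.state(); print({k:s[k] for k in ['time','tool_pos','tool_rot','gripper_width','contact_force']})
E
```

```text
scene 48.14323502626452 278.94194927397956 204.90828561642869 -0.00710884896461975 [1.21536029 0.71536364 1.1109558 ] [-0.14813921  0.35553132  0.85794378 -0.33997754]
top 48.18528436749003 275.1629686809009 212.29754582716373 0.014370071229150681 [ 0.16799967 -0.01372671  1.53015761] [-0.06865578  0.71291954 -0.69419567  0.0715855 ]
{'time': 0.1, 'tool_pos': array([0.27873505, 0.55878486, 0.23017166]), 'tool_rot': array([-3.05419328e-04,  2.29346773e-01,  9.73344335e-01, -8.78028010e-04]), 'gripper_width': 1.0005352183989185, 'contact_force': array([-0.331419  , -0.65388504, -0.32564039])}
```

View pics/scene0b.png

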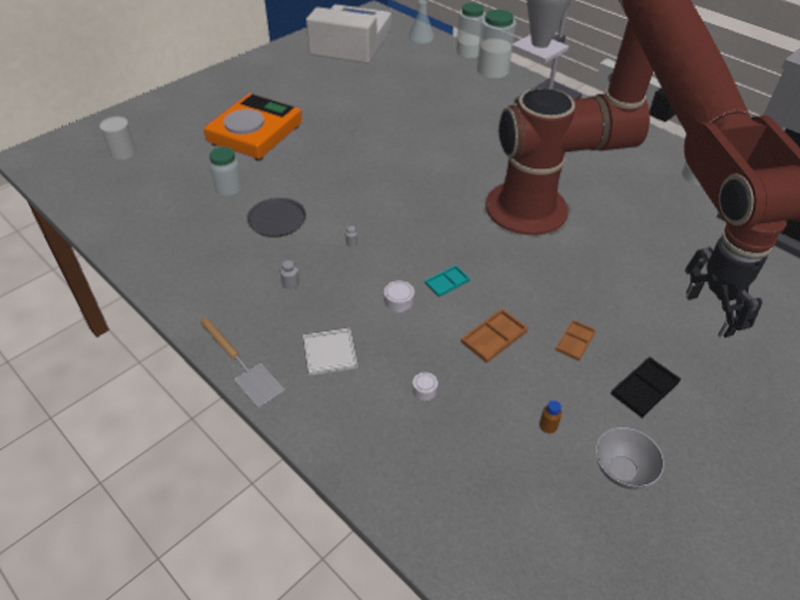

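View pics/top0b.png

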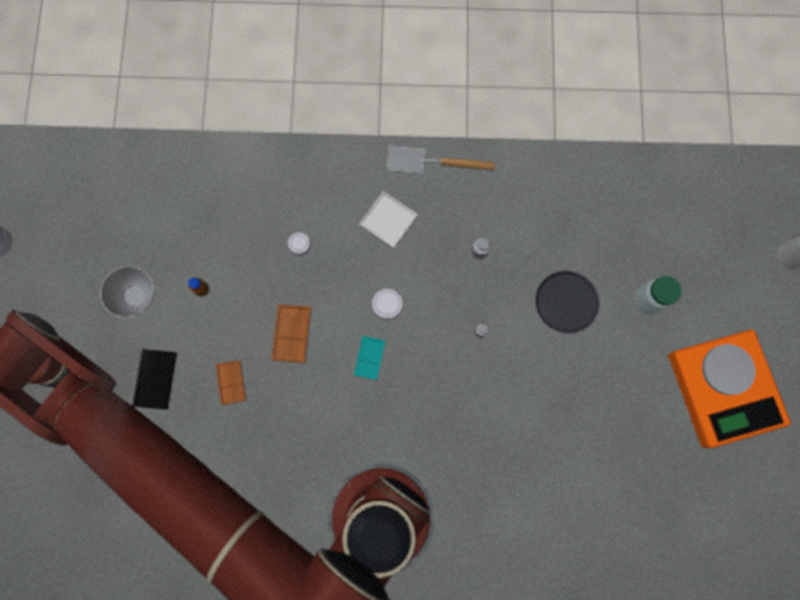

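```bash
sed -i "s/rot=np.array(f\['rotation'\]); eye/q=f['rotation']; rot=R.from_quat([q[1],q[2],q[3],q[0]]).as_matrix(); eye/" h.py
python3 - <<'E'
from h import *
for n in ['scene','top']: f=grab(n,n+'1')
a=cv2.imread('pics/top1.png'); b=cv2.imread('pics/scene1.png')
cv2.imwrite('pics/tc.png',cv2.resize(a[95:295,120:440],(800,500),interpolation=cv2.INTER_CUBIC))
cv2.imwrite('pics/sc.png',cv2.resize(b[125:325,160:420],(780,600),interpolation=cv2.INTER_CUBIC))
for p in [(0,0,0),(0.3,-.76,0.075)]: print(proj('top1',p),proj('scene1',p))
E
```

```text
[266.1 361.8] [368.2 145. ]
[515.  269.9] [176.2  78.5]
```

View pics/tc.png

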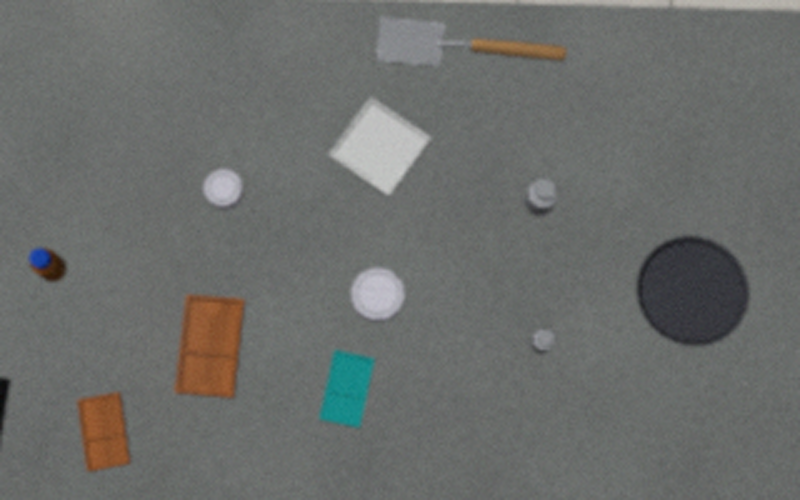

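View pics/sc.png

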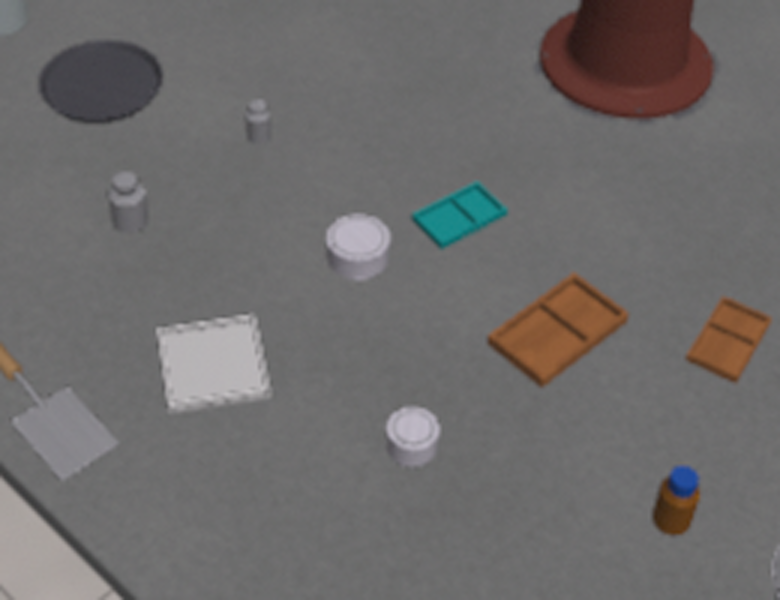

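```bash
python3 - <<'E'
from h import *
T=lambda x,y:('top1',120+x/2.5-.3,95+y/2.5-.3); S=lambda x,y:('scene1',160+x/3-.33,125+y/3-.33)
P=dict(wide=((378,293),(358,238)),narrow=((223,187),(413,430)),WL=((544,188),(125,178)),ws=((543,338),(258,103)),bottle=((41,257),(684,474)),pan=((693,290),(101,80)),
 t1=((373,98),(157,328)),t2=((431,138),(255,315)*0 or (170,408)*0 or (157,328)),)
P.pop('t1');P.pop('t2')
for k,(a,b) in P.items(): print(k,*tri(T(*a),S(*b)))
# tray and case: top-only corners at rim heights
for nm,z,c in [('tray',.012,[(373,98),(431,138),(389,194),(330,154)]),('case',.014,[(189,296),(244,300),(234,397),(178,393)])]:
    q=np.array([at(*T(*p),z) for p in c]);print(nm,'top',q[:,:2].tolist(),q.mean(0))
for nm,z,c in [('tray',.012,[(157,328),(255,315),(270,398),(170,408)]),('case',.014,[(574,276),(628,316),(543,382),(489,340)])]:
    q=np.array([at(*S(*p),z) for p in c]);print(nm,'scene',q[:,:2].tolist(),q.mean(0))
print('case div',at(*T(181,354),.014),at(*T(238,356),.014))
c=np.array([(373,98),(431,138),(389,194),(330,154)]).mean(0); d=np.array([(157,328),(255,315),(270,398),(170,408)]).mean(0);print(tri(T(*c),S(*d)))
c=np.array([(189,296),(244,300),(234,397),(178,393)]).mean(0); d=np.array([(574,276),(628,316),(543,382),(489,340)]).mean(0);print(tri(T(*c),S(*d)))
f=manip.grab_frame('wrist');print(f['T_tool_cam'],f['fov_y'])
E
```

```text
wide [ 0.4714 -0.0019  0.0276] [0.2, 0.2]
narrow [0.6102 0.2084 0.0243] [0.3, 0.3]
WL [ 0.6096 -0.2144  0.0633] [0.5, 0.5]
ws [ 0.4153 -0.2159  0.0494] [1.7, 1.7]
bottle [0.4983 0.4295 0.0663] [1.0, 1.0]
pan [ 0.4908 -0.4188  0.0071] [0.3, 0.3]
tray top [[0.7457, 0.0124], [0.6908, -0.0678], [0.6105, -0.013], [0.6643, 0.0682]] [ 6.77825e-01 -5.00000e-05  1.20000e-02]
case top [[0.4634, 0.2463], [0.46, 0.1738], [0.332, 0.1803], [0.3353, 0.2529]] [0.397675 0.213325 0.014   ]
tray scene [[0.6951, -0.0664], [0.6129, -0.0095], [0.674, 0.079], [0.7506, 0.02]] [0.68315  0.005775 0.012   ]
case scene [[0.3396, 0.1876], [0.3435, 0.2614], [0.4715, 0.2544], [0.4689, 0.1819]] [0.405875 0.221325 0.014   ]
case div [0.3863 0.2521 0.014 ] [0.3856 0.1779 0.014 ]
(array([6.801e-01, 5.000e-04, 3.200e-03]), [0.6, 0.6])
(array([0.3987, 0.2157, 0.0018]), [0.6, 0.6])
[[ 1.74240787e-03 -9.48489177e-01 -3.16804743e-01  8.03974589e-02]
 [ 9.99998468e-01  1.70559476e-03  3.93513779e-04  9.10772017e-05]
 [ 1.67096949e-04 -3.16804943e-01  9.48490696e-01 -1.42981346e-01]
 [ 0.00000000e+00  0.00000000e+00  0.00000000e+00  1.00000000e+00]] 70.04237901578401
```

Candidates seen (scene, 800-px view): cases — large wooden (493,335), small wooden (576,340), black (645,386), turquoise (447,281) → large wooden. Pans — dark pan (276,217) vs the balance's plate (244,120) → dark pan. Tins differ in size: (398,295) wide, (425,386) narrow. Weights: (289,275) large, (351,235) small. The jar, beaker and spatula are not wanted. The crops confirm the choice; the longer bay is the one farther from the robot.

{"fn": "move_arm", "kwargs": {
  "increments": [0,0,0,-0.103,1,0,0,0,-0.103,1,0,0,0,-0.103,1,0,0,0,-0.103,1,-14,-34,0,0,1,-14,-34,0,0,1,-14,-34,0,0,1,-14,-34,0,0,1]
}}

```text
time: 0.92
tool_pos: [0.3281, 0.4192, 0.231]
tool_rot: [-0.0, 0.025, 1.0, -0.0]
contact_force: [0.7, 0.1, 1.1]
gripper_width: 1.0
grasp_force: 0.0
```

{"fn": "move_arm", "kwargs": {
  "increments": [-14,-34,0,0,1,-14,-34,0,0,1,-14,-34,0,0,1,-14,-34,0,0,1,-14,-34,0,0,1,-14,-34,0,0,1,0,0,0,0,1,0,0,0,0,1]
}}

```text
time: 1.58
tool_pos: [0.4021, 0.2112, 0.2314]
tool_rot: [0.0, 0.027, 1.0, 0.0]
contact_force: [-0.1, -0.6, -0.6]
gripper_width: 0.995
grasp_force: 0.0
```

```bash
cat >> h.py <<'E'
def rel(p):
    s=manip.state(); w,x,y,z=s['tool_rot']; Rt=R.from_quat([x,y,z,w]).as_matrix()
    ya=np.degrees(np.arctan2(Rt[1,1],Rt[0,1]))
    print('tcp',np.round(s['tool_pos'],4),'yaw',ya.round(2),'down',Rt[:,2].round(3),'-> tool mm',(1e3*Rt.T@(np.array(p)-s['tool_pos'])).round(1),'g',round(float(s['gripper_width']),3),'gf',s['grasp_force'],'t',round(s['time'],2))
E
python3 - <<'E'
from h import *
rel([.61,-.214,.20])
f=grab('wrist','w1'); cv2.imwrite('pics/w1b.png',cv2.resize(f['image'],(800,600),interpolation=cv2.INTER_CUBIC))
E
```

```text
tcp [0.4021 0.2112 0.2314] yaw 86.86 down [ 0.  0. -1.] -> tool mm [-230.9 -413.2   31.2] g 0.995 gf 0.0 t 1.58
```

View pics/w1b.png

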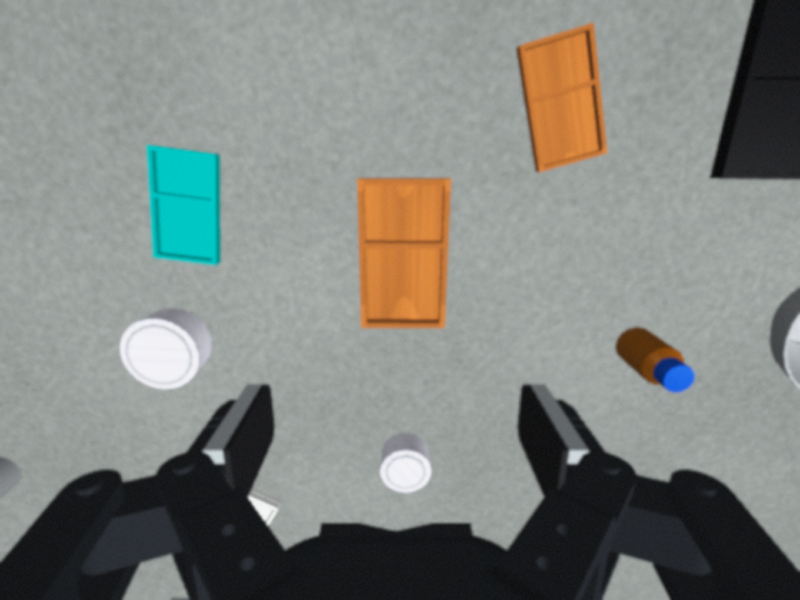

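```bash
python3 - <<'E'
from h import *
W=lambda x,y:('w1',x*.7-.15,y*.7-.15); T=lambda x,y:('top1',120+x/2.5-.3,95+y/2.5-.3)
q=np.array([at(*W(*p),.014) for p in [(359,179),(450,179),(446,327),(362,327)]]);print(q[:,:2].tolist(),q.mean(0), 'div',at(*W(363,241),.014),at(*W(445,241),.014))
for w,t in [((404,253),(211.2,346.5)),((160,352),(378,293)),((406,471),(223,187)),((675,376),(41,257))]: print(tri(W(*w),T(*t)))
for c in [((359,179),(178,393)),((450,179),(234,397)),((446,327),(244,300)),((362,327),(189,296))]: print(tri(W(*c[0]),T(*c[1])))
E
```

```text
[[0.3359, 0.185], [0.3398, 0.2586], [0.4686, 0.2533], [0.4645, 0.1774]] [0.4022   0.218575 0.014   ] div [0.3864 0.1844 0.014 ] [0.3901 0.2537 0.014 ]
(array([ 0.4027,  0.2181, -0.0128]), [1.6, 1.6])
(array([ 0.4724, -0.0018,  0.0275]), [0.9, 0.9])
(array([0.6087, 0.2087, 0.0319]), [1.7, 1.7])
(array([0.4978, 0.428 , 0.0692]), [0.4, 0.4])
(array([0.3174, 0.2078, 0.2571]), [9.2, 9.2])
(array([ 0.359 ,  0.2554, -0.2749]), [38.1, 38.1])
(array([0.4653, 0.2143, 0.0086]), [39.6, 39.6])
(array([0.4146, 0.2055, 0.1828]), [19.2, 19.2])
```

{"fn": "move_arm", "kwargs": {
  "increments": [-19,-34,3,0,1,-19,-34,3,0,1,-19,-34,3,0,1,-19,-34,3,0,1,-19,-34,3,0,1,-19,-34,3,0,1,-19,-34,3,0,1,-19,-34,3,0,1]
}}

```text
time: 2.3
tool_pos: [0.5406, -0.0667, 0.207]
tool_rot: [0.0, 0.024, 1.0, 0.0]
contact_force: [0.2, 0.4, 1.2]
gripper_width: 0.998
grasp_force: 0.0
```

{"fn": "move_arm", "kwargs": {
  "increments": [-19,-34,3,0,1,-19,-34,3,0,1,-19,-34,3,0,1,-19,-34,3,0,1,0,0,0,0,1,0,0,0,0,1]
}}

```text
time: 2.8
tool_pos: [0.6095, -0.2061, 0.1938]
tool_rot: [-0.001, 0.025, 1.0, 0.001]
contact_force: [0.2, 0.2, -0.7]
gripper_width: 0.999
grasp_force: 0.0
```

```bash
python3 - <<'E'
from h import *
rel([.61,-.214,.20])
f=grab('wrist','w2'); cv2.imwrite('pics/w2b.png',cv2.resize(f['image'],(800,600),interpolation=cv2.INTER_CUBIC))
E
```

```text
tcp [ 0.6095 -0.2061  0.1938] yaw 87.1 down [-0.002  0.002 -1.   ] -> tool mm [-0.9 -7.9 -6.2] g 0.999 gf 0.0 t 2.8
```

View pics/w2b.png

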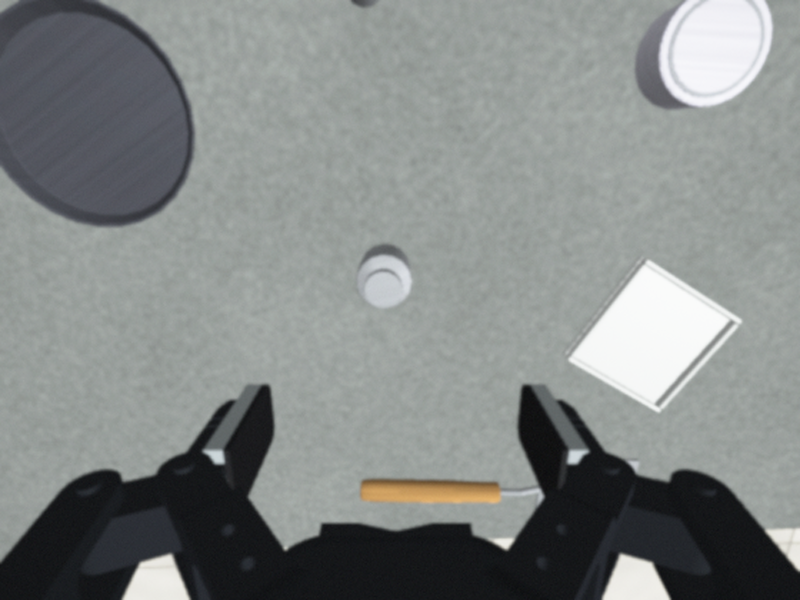

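```bash
python3 - <<'E'
from h import *
W=lambda x,y:('w2',x*.7-.15,y*.7-.15); T=lambda x,y:('top1',120+x/2.5-.3,95+y/2.5-.3); S=lambda x,y:('scene1',160+x/3-.33,125+y/3-.33)
print(tri(W(384,286),T(544,188)),tri(W(384,286),S(125,178)),at(*W(384,286),.062))
q=np.array([at(*W(*p),.012) for p in [(646,260),(741,321),(659,411),(568,357)]]);print(q[:,:2].tolist(),q.mean(0)); print(tri(W(653.5,337),T(380.7,146)))
p=at(*W(384,286),.062); p[2]=.014; rel(p)
E
```

```text
(array([ 0.6083, -0.2137,  0.0657]), [0.2, 0.2]) (array([ 0.6094, -0.2144,  0.0632]), [0.8, 0.8]) [ 0.6091 -0.2139  0.062 ]
[[0.6128, -0.0124], [0.6674, 0.0704], [0.7486, 0.0167], [0.6929, -0.066]] [0.680425 0.002175 0.012   ]
(array([ 0.6763, -0.    ,  0.0158]), [0.0, 0.0])
tcp [ 0.6092 -0.2051  0.1943] yaw 87.17 down [-0.001  0.001 -1.   ] -> tool mm [ -0.6  -9.  180.3] g 1.0 gf 0.0 t 2.85
```

{"fn": "move_arm", "kwargs": {
  "increments": [0,-9,20,0,1,0,0,35,0,1,0,0,35,0,1,0,0,35,0,1,0,0,30,0,1,0,0,15,0,1,0,0,10,0,1,0,0,0,0,1]
}}

```text
time: 3.52
tool_pos: [0.6072, -0.2136, 0.0137]
tool_rot: [-0.001, 0.025, 1.0, 0.001]
contact_force: [-0.2, 0.1, -0.1]
gripper_width: 1.0
grasp_force: 0.0
```

{"fn": "move_arm", "kwargs": {
  "increments": [0,0,0,0,0.35,0,0,0,0,0.3,0,0,0,0,0.3,0,0,0,0,0,0,0,0,0,0,0,0,0,0,0,0,0,0,0,0,0,0,0,0,0]
}}

```text
time: 4.18
tool_pos: [0.6098, -0.216, 0.018]
tool_rot: [0.002, 0.025, 1.0, -0.0]
contact_force: [-1.5, 1.5, 6.9]
gripper_width: 0.446
grasp_force: 61.2
```

{"fn": "move_arm", "kwargs": {
  "increments": [0,0,-8,0,0,0,0,-15,0,0,0,0,-25,0,0,0,0,-30,0,0,0,0,-30,0,0,0,0,-12,0,0,0,0,0,0,0,0,0,0,0,0]
}}

```text
time: 4.85
tool_pos: [0.608, -0.2155, 0.1354]
tool_rot: [0.0, 0.025, 1.0, -0.0]
contact_force: [-0.7, 1.0, -5.8]
gripper_width: 0.448
grasp_force: 61.1
```

{"fn": "move_arm", "kwargs": {
  "increments": [17,35,0,0,0,17,35,0,0,0,17,35,0,0,0,17,35,0,0,0,17,35,0,0,0,17,35,0,0,0,17,35,0,0,0,17,35,0,0,0]
}}

```text
time: 5.52
tool_pos: [0.4833, 0.0725, 0.1318]
tool_rot: [-0.003, 0.026, 1.0, -0.0]
contact_force: [0.6, 0.5, -4.7]
gripper_width: 0.445
grasp_force: 61.5
```

{"fn": "move_arm", "kwargs": {
  "increments": [17,35,0,0,0,17,35,0,0,0,17,35,0,0,0,17,30,0,0,0,0,0,0,0,0,0,0,0,0,0]
}}

```text
time: 6.02
tool_pos: [0.4228, 0.21, 0.1323]
tool_rot: [-0.002, 0.023, 1.0, -0.001]
contact_force: [-0.5, -0.4, -5.0]
gripper_width: 0.446
grasp_force: 61.9
```

```bash
python3 - <<'E'
from h import *
f=grab('wrist','w3'); cv2.imwrite('pics/w3b.png',cv2.resize(f['image'],(800,600),interpolation=cv2.INTER_CUBIC))
rel([.427,.2157,.018]); print(manip.state()['contact_force'])
E
```

```text
tcp [0.4237 0.2091 0.1327] yaw 87.19 down [-0.004 -0.002 -1.   ] -> tool mm [ -3.4   7.  114.7] g 0.446 gf 61.92522208672017 t 6.07
[-0.41499062  0.20707123 -5.10914028]
```

View pics/w3b.png

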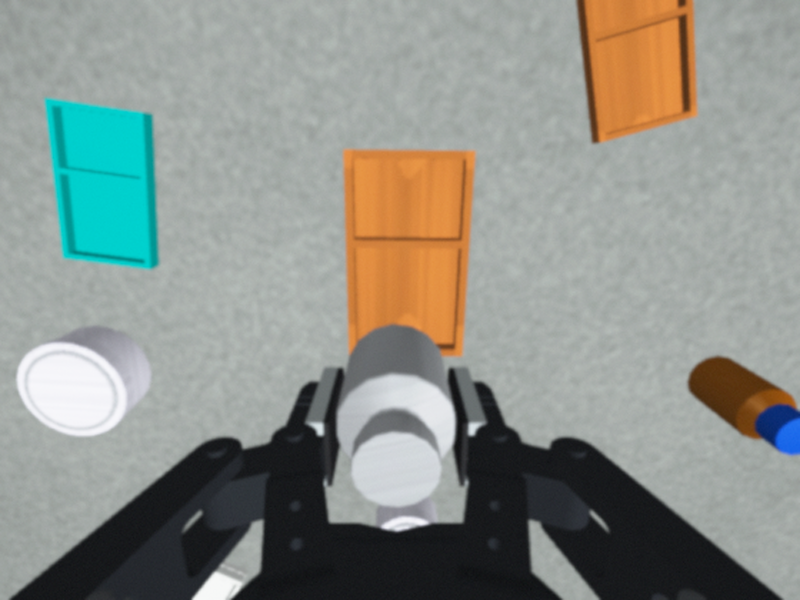

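```bash
python3 - <<'E'
from h import *
W=lambda x,y:('w3',x*.7-.15,y*.7-.15)
for p in [(344,151),(475,152),(463,355),(349,240),(469,240)]: print(at(*W(*p),.014))
W1=lambda x,y:('w1',x*.7-.15,y*.7-.15)
for a,b in [((344,151),(359,179)),((475,152),(450,179)),((463,355),(446,327)),((349,240),(360,241)),((469,240),(447.5,241))]: print(tri(W(*a),W1(*b)))
s=manip.state(); w,x,y,z=s['tool_rot']; Rt=R.from_quat([x,y,z,w]).as_matrix()
e,d=ray(*W(396,325)); e=Rt.T@(e-s['tool_pos']); d=Rt.T@d
for X in (.019,.02,.021): print((e+d*(X-e[0])/d[0]).round(4))
e,d=ray(*W(397,468)); e=Rt.T@(e-s['tool_pos']); d=Rt.T@d; print('knob',(e+d*(0-e[0])/d[0]).round(4))
E
```

```text
[0.3364 0.1837 0.014 ]
[0.3404 0.259  0.014 ]
[0.4686 0.2527 0.014 ]
[0.3879 0.1824 0.014 ]
[0.3912 0.256  0.014 ]
(array([0.3361, 0.1845, 0.0157]), [0.7, 0.7])
(array([0.3401, 0.259 , 0.0124]), [0.4, 0.4])
(array([0.4704, 0.2535, 0.01  ]), [0.3, 0.3])
(array([ 0.3939,  0.178 , -0.0249]), [0.7, 0.7])
(array([0.3905, 0.2558, 0.0152]), [0.5, 0.5])
[0.019  0.0007 0.0152]
[0.02   0.0007 0.0127]
[0.021  0.0007 0.0101]
knob [ 0.      0.001  -0.0444]
```

{"fn": "move_arm", "kwargs": {
  "increments": [-4,8,0,0,0,0,0,20,0,0,0,0,30,0,0,0,0,25,0,0,0,0,15,0,0,0,0,10,0,0,0,0,4,0,0,0,0,0,0,0]
}}

```text
time: 6.73
tool_pos: [0.4298, 0.2164, 0.0303]
tool_rot: [-0.001, 0.026, 1.0, -0.0]
contact_force: [0.0, 0.6, -3.5]
gripper_width: 0.443
grasp_force: 62.0
```

{"fn": "move_arm", "kwargs": {
  "increments": [0,0,2,0,0,0,0,0,0,0,0,0,0,0,0]
}}

```text
time: 6.98
tool_pos: [0.4309, 0.2174, 0.0306]
tool_rot: [0.001, 0.025, 1.0, 0.0]
contact_force: [0.1, -0.6, -4.9]
gripper_width: 0.446
grasp_force: 62.0
```

{"fn": "move_arm", "kwargs": {
  "increments": [0,0,2,0,0,0,0,0,0,0,0,0,0,0,0]
}}

```text
time: 7.23
tool_pos: [0.4299, 0.2172, 0.0275]
tool_rot: [0.0, 0.025, 1.0, 0.0]
contact_force: [0.1, -1.1, -4.7]
gripper_width: 0.448
grasp_force: 62.0
```

{"fn": "move_arm", "kwargs": {
  "increments": [0,0,2,0,0,0,0,1,0,0,0,0,0,0,0,0,0,0,0,0]
}}

```text
time: 7.57
tool_pos: [0.4297, 0.2171, 0.0241]
tool_rot: [-0.0, 0.025, 1.0, -0.0]
contact_force: [-0.1, -1.1, -5.5]
gripper_width: 0.449
grasp_force: 62.0
```

{"fn": "move_arm", "kwargs": {
  "increments": [0,0,2,0,0,0,0,0,0,0,0,0,0,0,0]
}}

```text
time: 7.82
tool_pos: [0.4298, 0.2171, 0.0222]
tool_rot: [-0.0, 0.025, 1.0, -0.0]
contact_force: [-1.4, 0.3, -5.1]
gripper_width: 0.447
grasp_force: 62.1
```

{"fn": "move_arm", "kwargs": {
  "increments": [0,0,1,0,0,0,0,0,0,0,0,0,0,0,0]
}}

```text
time: 8.07
tool_pos: [0.43, 0.2172, 0.022]
tool_rot: [-0.0, 0.025, 1.0, -0.0]
contact_force: [-3.7, -1.3, 4.0]
gripper_width: 0.445
grasp_force: 62.8
```

{"fn": "move_arm", "kwargs": {
  "increments": [0,0,1,0,0,0,0,0,0,0,0,0,0,0,0]
}}

```text
time: 8.32
tool_pos: [0.43, 0.2172, 0.022]
tool_rot: [-0.0, 0.025, 1.0, -0.0]
contact_force: [-8.0, -3.1, 12.1]
gripper_width: 0.448
grasp_force: 63.7
```

{"fn": "move_arm", "kwargs": {
  "increments": [0,0,-1,0,0,0,0,0,0,0.5,0,0,0,0,0.6,0,0,0,0,0.7,0,0,0,0,0.7,0,0,0,0,0.7,0,0,0,0,0.7]
}}

```text
time: 8.9
tool_pos: [0.43, 0.2171, 0.0213]
tool_rot: [0.0, 0.025, 1.0, 0.0]
contact_force: [0.2, 0.8, 0.1]
gripper_width: 0.699
grasp_force: 0.0
```

{"fn": "move_arm", "kwargs": {
  "increments": [0,0,-10,0,0.7,0,0,-20,0,0.7,0,0,-30,0,0.7,0,0,-35,0,1,0,0,-35,0,1,0,0,-35,0,1,0,0,0,0,1]
}}

```text
time: 9.48
tool_pos: [0.4341, 0.2186, 0.1961]
tool_rot: [0.007, 0.025, 1.0, 0.003]
contact_force: [1.0, 1.1, 1.5]
gripper_width: 1.001
grasp_force: 0.0
```

```bash
python3 - <<'E'
from h import *
rel([.415,-.216,.20]); f=grab('wrist','w4')
cv2.imwrite('pics/w4b.png',cv2.resize(f['image'][90:300,140:420],(560,420)))
E
```

```text
tcp [0.4341 0.2186 0.1961] yaw 87.1 down [ 0.015  0.005 -1.   ] -> tool mm [  -3.  -435.    -6.2] g 1.001 gf 0.0 t 9.48
```

View pics/w4b.png

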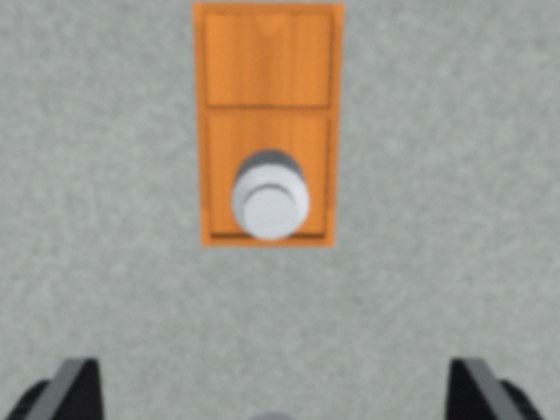

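The large weight (~(270,205) in the crop) stands in the longer bay, clear of the walls.

{"fn": "move_arm", "kwargs": {
  "increments": [0,-36,0,0,1,0,-36,0,0,1,0,-36,0,0,1,0,-36,0,0,1,0,-36,0,0,1,0,-36,0,0,1,0,-36,0,0,1,0,-36,0,0,1]
}}

```text
time: 10.2
tool_pos: [0.4141, -0.0719, 0.1855]
tool_rot: [-0.0, 0.025, 1.0, 0.0]
contact_force: [0.5, -0.3, 0.7]
gripper_width: 1.003
grasp_force: 0.0
```

{"fn": "move_arm", "kwargs": {
  "increments": [0,-36,0,0,1,0,-36,0,0,1,0,-36,0,0,1,0,-36,0,0,1,0,0,0,0,1,0,0,0,0,1]
}}

```text
time: 10.7
tool_pos: [0.407, -0.2153, 0.1853]
tool_rot: [-0.001, 0.027, 1.0, 0.001]
contact_force: [0.6, -0.8, -0.4]
gripper_width: 1.003
grasp_force: 0.0
```

```bash
python3 - <<'E'
from h import *
rel([.415,-.216,.015]); f=grab('wrist','w5')
cv2.imwrite('pics/w5b.png',cv2.resize(f['image'],(800,600),interpolation=cv2.INTER_CUBIC))
E
```

```text
tcp [ 0.407  -0.2153  0.1853] yaw 86.89 down [-0.002  0.002 -1.   ] -> tool mm [ -8.3  -0.5 170.3] g 1.003 gf 0.0 t 10.7
```

View pics/w5b.png

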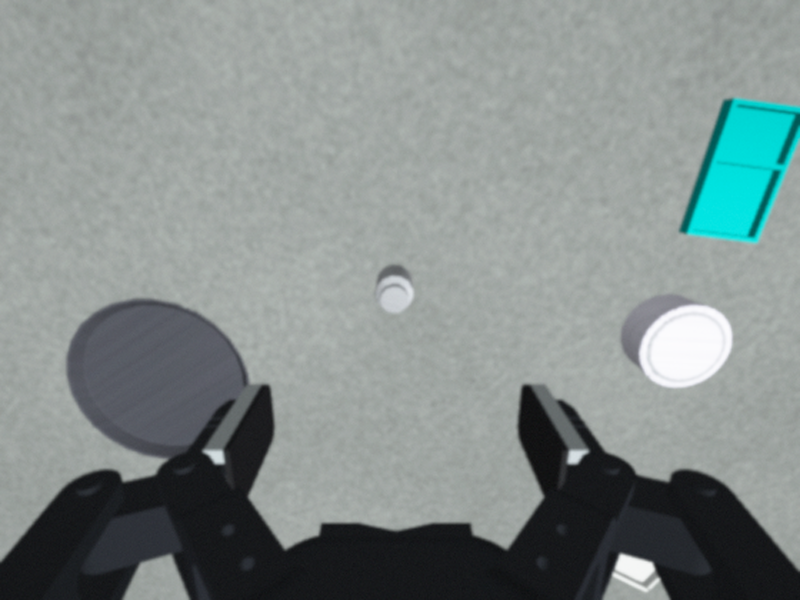

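```bash
python3 - <<'E'
from h import *
W=lambda x,y:('w5',x*.7-.15,y*.7-.15); T=lambda x,y:('top1',120+x/2.5-.3,95+y/2.5-.3)
W2=lambda x,y:('w2',x*.7-.15,y*.7-.15)
W1=lambda x,y:('w1',x*.7-.15,y*.7-.15)
print(tri(W(395,299),T(543,338)),at(*W(395,299),.048)); p=at(*W(395,299),.048);p[2]=.014;rel(p)
print('pan',tri(W(157.5,378),T(693,290)),at(*W(157.5,378),.012))
print('wide',tri(W(687,345),T(378,293)),tri(W(687,345),W1(160,352)),tri(W(687,345),W1(160,352),T(378,293),W2(718,51)),at(*W(687,345),.032))
E
```

```text
(array([ 0.4139, -0.2149,  0.0572]), [1.6, 1.6]) [ 0.418  -0.2163  0.048 ]
tcp [ 0.4072 -0.2142  0.1853] yaw 87.0 down [-0.002  0.002 -1.   ] -> tool mm [-11.1  -1.8 171.3] g 1.001 gf 0.0 t 10.75
pan (array([ 0.4911, -0.4197,  0.0057]), [0.4, 0.4]) [ 0.4876 -0.4159  0.012 ]
wide (array([ 0.4695, -0.002 ,  0.036 ]), [0.3, 0.3]) (array([0.4714, 0.0011, 0.0317]), [0.0, 0.0]) (array([0.4725, 0.0005, 0.0312]), [1.3, 0.7, 3.1, 3.7]) [0.4712 0.0009 0.032 ]
```

{"fn": "move_arm", "kwargs": {
  "increments": [-10,-1.5,20,0,1,0,0,35,0,1,0,0,35,0,1,0,0,35,0,1,0,0,25,0,0.8,0,0,15,0,0.8,0,0,4,0,0.8,0,0,0,0,0.8]
}}

```text
time: 11.42
tool_pos: [0.4168, -0.2142, 0.0158]
tool_rot: [-0.001, 0.024, 1.0, 0.001]
contact_force: [-0.0, 0.7, -0.3]
gripper_width: 0.8
grasp_force: 0.0
```

{"fn": "move_arm", "kwargs": {
  "increments": [0,0,0,0,0.5,0,0,0,0,0.4,0,0,0,0,0.3,0,0,0,0,0.2,0,0,0,0,0,0,0,0,0,0,0,0,0,0,0,0,0,0,0,0]
}}

```text
time: 12.08
tool_pos: [0.4192, -0.2171, 0.0193]
tool_rot: [0.001, 0.026, 1.0, -0.001]
contact_force: [0.2, 1.5, 7.0]
gripper_width: 0.298
grasp_force: 59.2
```

{"fn": "move_arm", "kwargs": {
  "increments": [0,0,-8,0,0,0,0,-15,0,0,0,0,-25,0,0,0,0,-30,0,0,0,0,-30,0,0,6,30,-10,0,0,6,36,0,0,0,6,36,0,0,0]
}}

```text
time: 12.75
tool_pos: [0.4051, -0.1132, 0.1369]
tool_rot: [0.001, 0.027, 1.0, -0.001]
contact_force: [1.3, 0.1, -3.1]
gripper_width: 0.296
grasp_force: 59.6
```

{"fn": "move_arm", "kwargs": {
  "increments": [6,36,0,0,0,6,36,0,0,0,6,36,0,0,0,6,36,0,0,0,6,36,0,0,0,6,36,0,0,0,6,36,0,0,0,6,36,0,0,0]
}}

```text
time: 13.42
tool_pos: [0.3707, 0.1781, 0.1354]
tool_rot: [0.0, 0.025, 1.0, -0.0]
contact_force: [0.2, 0.0, -3.3]
gripper_width: 0.295
grasp_force: 59.6
```

{"fn": "move_arm", "kwargs": {
  "increments": [6,36,0,0,0,0,0,0,0,0,0,0,0,0,0]
}}

```text
time: 13.67
tool_pos: [0.3665, 0.2141, 0.1351]
tool_rot: [-0.0, 0.023, 1.0, -0.0]
contact_force: [-0.5, 0.1, -2.4]
gripper_width: 0.297
grasp_force: 59.8
```

```bash
python3 - <<'E'
from h import *
rel([.3655,.2199,.022]); print(manip.state()['contact_force'])
f=grab('wrist','w6'); cv2.imwrite('pics/w6b.png',f['image'])
E
```

```text
tcp [0.3665 0.2141 0.1351] yaw 87.34 down [-0.001 -0.001 -1.   ] -> tool mm [  1.2   5.8 113.1] g 0.297 gf 59.8491088708397 t 13.67
[-0.4869191   0.14757897 -2.3635029 ]
```

View pics/w6b.png

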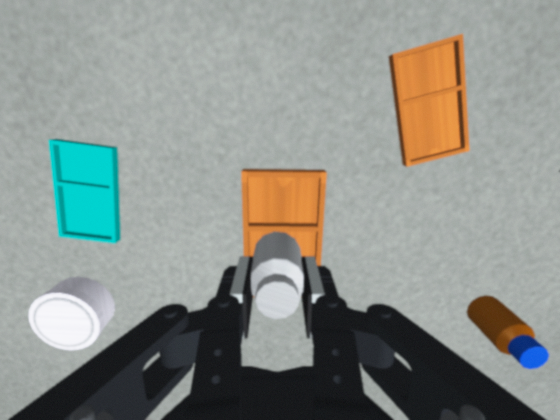

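{"fn": "move_arm", "kwargs": {
  "increments": [1,6,0,0,0,0,0,25,0,0,0,0,30,0,0,0,0,25,0,0,0,0,15,0,0,0,0,10,0,0,0,0,3,0,0,0,0,0,0,0]
}}

```text
time: 14.38
tool_pos: [0.3668, 0.2182, 0.027]
tool_rot: [-0.0, 0.026, 1.0, -0.0]
contact_force: [-0.1, -0.2, -1.6]
gripper_width: 0.298
grasp_force: 59.9
```

{"fn": "move_arm", "kwargs": {
  "increments": [0,0,0,0,0,0,0,2,0,0,0,0,0,0,0,0,0,0,0,0]
}}

```text
time: 14.72
tool_pos: [0.3675, 0.2191, 0.0261]
tool_rot: [0.001, 0.025, 1.0, 0.0]
contact_force: [0.4, 0.6, -2.7]
gripper_width: 0.296
grasp_force: 59.9
```

```bash
python3 - <<'E'
from h import *
rel([.3655,.2199,.022]); print(manip.state()['contact_force'])
E
```

```text
tcp [0.3675 0.2191 0.0261] yaw 87.09 down [ 0.001  0.001 -1.   ] -> tool mm [2.  0.7 4.1] g 0.296 gf 59.883536965353414 t 14.72
[ 0.43925719  0.64830439 -2.65623587]
```

{"fn": "move_arm", "kwargs": {
  "increments": [2,0,2,0,0,0,0,0,0,0,0,0,0,0,0]
}}

```text
time: 14.97
tool_pos: [0.3647, 0.219, 0.0234]
tool_rot: [0.0, 0.025, 1.0, 0.0]
contact_force: [-0.5, -0.4, -2.4]
gripper_width: 0.299
grasp_force: 60.0
```

{"fn": "move_arm", "kwargs": {
  "increments": [0,0,1,0,0,0,0,0,0,0,0,0,0,0,0]
}}

```text
time: 15.22
tool_pos: [0.3649, 0.2191, 0.0233]
tool_rot: [-0.0, 0.025, 1.0, -0.0]
contact_force: [-3.6, -0.6, 7.2]
gripper_width: 0.295
grasp_force: 60.8
```

{"fn": "move_arm", "kwargs": {
  "increments": [0,0,1,0,0,0,0,0,0,0,0,0,0,0,0]
}}

```text
time: 15.47
tool_pos: [0.3651, 0.2191, 0.0233]
tool_rot: [-0.001, 0.025, 1.0, -0.0]
contact_force: [-7.8, -2.5, 13.0]
gripper_width: 0.3
grasp_force: 61.6
```

{"fn": "move_arm", "kwargs": {
  "increments": [0,0,-1,0,0,0,0,0,0,0.35,0,0,0,0,0.45,0,0,0,0,0.55,0,0,0,0,0.55,0,0,0,0,0.55,0,0,0,0,0.55]
}}

```text
time: 16.05
tool_pos: [0.3648, 0.2189, 0.0222]
tool_rot: [-0.0, 0.025, 1.0, -0.0]
contact_force: [0.3, 0.1, 0.2]
gripper_width: 0.545
grasp_force: 0.0
```

{"fn": "move_arm", "kwargs": {
  "increments": [0,0,-10,0,0.55,0,0,-20,0,0.55,0,0,-30,0,0.55,0,0,-35,0,1,0,0,-35,0,1,0,0,-35,0,1,0,0,0,0,1,0,0,0,0,1]
}}

```text
time: 16.72
tool_pos: [0.3665, 0.2196, 0.1911]
tool_rot: [0.003, 0.025, 1.0, 0.001]
contact_force: [-0.6, 0.8, -0.7]
gripper_width: 0.998
grasp_force: 0.0
```

```bash
python3 - <<'E'
from h import *
rel([.471,.001,.19]); f=grab('wrist','w7')
cv2.imwrite('pics/w7b.png',cv2.resize(f['image'][100:300,160:400],(480,400)))
E
```

```text
tcp [0.3665 0.2196 0.1911] yaw 87.09 down [ 0.007  0.002 -1.   ] -> tool mm [-115.4 -213.     1.3] g 0.998 gf 0.0 t 16.72
```

View pics/w7b.png

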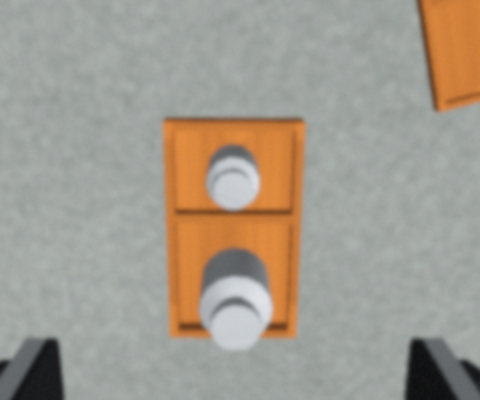

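Both weights stand upright in their bays (small at (233,180), large at (235,310) in the crop).

{"fn": "move_arm", "kwargs": {
  "increments": [-19,-35,0,0,1,-19,-35,0,0,1,-19,-35,0,0,1,-19,-35,0,0,1,-19,-35,0,0,1,-19,-37,0,0,1,0,0,0,0,1,0,0,0,0,1]
}}

```text
time: 17.43
tool_pos: [0.4672, -0.0002, 0.1852]
tool_rot: [-0.002, 0.027, 1.0, 0.0]
contact_force: [0.3, -0.6, 0.0]
gripper_width: 1.001
grasp_force: 0.0
```

```bash
cat >> h.py <<'E'
def blob(fn,mask_fn,p,z):
    im=cv2.imread('pics/'+fn+'.png').astype(int); m=mask_fn(im).astype(np.uint8)
    m=cv2.morphologyEx(m,cv2.MORPH_OPEN,np.ones((3,3))); m=cv2.morphologyEx(m,cv2.MORPH_CLOSE,np.ones((5,5)))
    cs,_=cv2.findContours(m,cv2.RETR_EXTERNAL,cv2.CHAIN_APPROX_NONE); e=proj(fn,p)
    cs=[c for c in cs if len(c)>15]; c=min(cs,key=lambda c:np.linalg.norm(c[:,0].mean(0)-e)); el=cv2.fitEllipse(c)
    q=np.array([at(fn,*pt,z)[:2] for pt in c[:,0]]); (cx,cy),r=cv2.minEnclosingCircle((q*1e3).astype(np.float32))
    print(fn,'exp',e,'ell',np.round(el[0],1),np.round(el[1],1),'at',at(fn,*el[0],z),'circ',round(cx,1),round(cy,1),'r',round(r,1)); return el[0]
E
python3 - <<'E'
from h import *
f=grab('wrist','w8'); wh=lambda t:(lambda im:im.min(2)>t)
im=f['image']; u,v=proj('w8',(.471,.001,.032)).astype(int); print(im[v-60:v+60:8,u].min(1), im[v,u-70:u+70:8].min(1))
for t in (205,225): blob('w8',wh(t),(.471,.001,.032),.032)
a=blob('w5',wh(220),(.471,.001,.032),.032); b=blob('w8',wh(220),(.471,.001,.032),.032); print(tri(('w5',*a),('w8',*b)))
rel([.471,.001,.01])
E
```

```text
[150 150 159 154 239 238 239 237 240 240 239 212 153 157 150] [153 151 161 153 159 235 240 241 241 241 240 241 212 160 151 150 152 152]
w8 exp [278.2 198.1] ell [277.  199.5] [61.5 64.4] at [ 4.724e-01 -3.000e-04  3.200e-02] circ 473.5 -0.3 r 33.6
w8 exp [278.2 198.1] ell [277.2 199.2] [60.2 63.1] at [ 4.722e-01 -1.000e-04  3.200e-02] circ 473.2 -0.3 r 33.0
w5 exp [480.9 241.2] ell [479.8 242. ] [52.3 66.6] at [ 0.472 -0.     0.032] circ 473.1 -0.2 r 33.6
w8 exp [278.2 198.1] ell [277.1 199.3] [60.6 63.6] at [ 4.723e-01 -2.000e-04  3.200e-02] circ 473.5 -0.2 r 33.2
(array([ 4.721e-01, -1.000e-04,  3.220e-02]), [0.2, 0.2])
tcp [0.4669 0.001  0.1853] yaw 86.98 down [-0.004  0.001 -1.   ] -> tool mm [ -4.9   0.  175.3] g 1.001 gf 0.0 t 17.48
```

{"fn": "move_arm", "kwargs": {
  "increments": [-5.5,-1,20,0,1,0,0,35,0,1,0,0,35,0,1,0,0,35,0,1,0,0,30,0,1,0,0,17,0,1,0,0,10,0,1,0,0,0,0,1]
}}

```text
time: 18.15
tool_pos: [0.4703, 0.0018, 0.0023]
tool_rot: [-0.003, 0.024, 1.0, 0.0]
contact_force: [-0.3, 1.0, -1.0]
gripper_width: 1.001
grasp_force: 0.0
```

{"fn": "move_arm", "kwargs": {
  "increments": [0,0,0,0,0.85,0,0,0,0,0.75,0,0,0,0,0.7,0,0,0,0,0,0,0,0,0,0,0,0,0,0,0,0,0,0,0,0,0,0,0,0,0]
}}

```text
time: 18.82
tool_pos: [0.4751, 0.0002, 0.0073]
tool_rot: [0.002, 0.025, 1.0, 0.0]
contact_force: [-1.5, 1.9, 6.5]
gripper_width: 0.751
grasp_force: 67.1
```

```bash
python3 - <<'E'
from h import *
rel([.49,-.418,.12]); print(manip.state()['contact_force'])
E
```

```text
tcp [4.751e-01 2.000e-04 7.300e-03] yaw 87.08 down [ 0.003  0.    -1.   ] -> tool mm [ -36.6 -416.8 -112.7] g 0.751 gf 67.0967173576355 t 18.82
[-1.45553313  1.89695381  6.54711007]
```

{"fn": "move_arm", "kwargs": {
  "increments": [0,0,-8,0,0,0,0,-15,0,0,0,0,-25,0,0,0,0,-30,0,0,0,0,-30,0,0,-3,-25,-20,0,0,-3,-35,0,0,0,-3,-35,0,0,0]
}}

```text
time: 19.48
tool_pos: [0.4787, -0.0963, 0.1363]
tool_rot: [0.003, 0.024, 1.0, -0.001]
contact_force: [1.1, -0.1, -1.0]
gripper_width: 0.75
grasp_force: 66.5
```

{"fn": "move_arm", "kwargs": {
  "increments": [-3,-35,0,0,0,-3,-35,0,0,0,-3,-35,0,0,0,-3,-35,0,0,0,-3,-35,0,0,0,-3,-35,0,0,0,-3,-35,0,0,0,-3,-35,0,0,0]
}}

```text
time: 20.15
tool_pos: [0.4867, -0.3778, 0.1335]
tool_rot: [-0.0, 0.026, 1.0, 0.0]
contact_force: [1.5, 0.0, -1.2]
gripper_width: 0.749
grasp_force: 66.5
```

{"fn": "move_arm", "kwargs": {
  "increments": [-3,-35,0,0,0,0,0,0,0,0,0,0,0,0,0]
}}

```text
time: 20.4
tool_pos: [0.4878, -0.4127, 0.1333]
tool_rot: [-0.0, 0.027, 1.0, 0.0]
contact_force: [-0.2, 0.7, -1.4]
gripper_width: 0.75
grasp_force: 66.6
```

```bash
python3 - <<'E'
from h import *
rel([.489,-.417,.02]); s=manip.state(); print(s['contact_force'])
f=grab('wrist','w9'); cv2.imwrite('pics/w9b.png',f['image'])
tp=np.array(s['tool_pos']); 
p=blob('w9',lambda im:im.min(2)>190,(tp[0],tp[1],tp[2]+.025),tp[2]+.025)
E
```

```text
tcp [ 0.4878 -0.4127  0.1333] yaw 86.93 down [-0.  0. -1.] -> tool mm [ -1.4  -4.3 113.3] g 0.75 gf 66.5817654132843 t 20.4
[-0.21009176  0.73099833 -1.36001229]
w9 exp [277.4 296. ] ell [276.8 289.3] [127.  143.6] at [ 0.4843 -0.4128  0.1583] circ 486.9 -412.9 r 33.7
```

View pics/w9b.png

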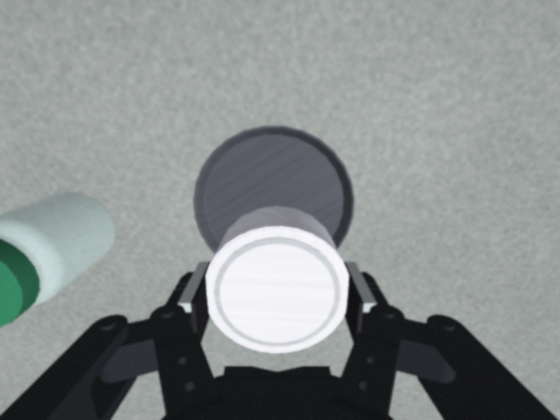

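```bash
python3 - <<'E'
from h import *
print(at('w9',274,126,.012),at('w9',194.5,197,.012),at('w9',354,197,.012))
E
```

```text
[ 0.4195 -0.4117  0.012 ] [ 0.4782 -0.4877  0.012 ] [ 0.4858 -0.342   0.012 ]
```

{"fn": "move_arm", "kwargs": {
  "increments": [-4,-3,5,0,0,0,0,30,0,0,0,0,30,0,0,0,0,25,0,0,0,0,15,0,0,0,0,8,0,0,0,0,2,0,0,0,0,0,0,0]
}}

```text
time: 21.12
tool_pos: [0.4928, -0.4142, 0.0187]
tool_rot: [0.0, 0.025, 1.0, -0.0]
contact_force: [0.4, 0.2, -1.2]
gripper_width: 0.746
grasp_force: 66.6
```

{"fn": "move_arm", "kwargs": {
  "increments": [0,0,1,0,0,0,0,0,0,0,0,0,0,0,0]
}}

```text
time: 21.37
tool_pos: [0.4932, -0.4152, 0.019]
tool_rot: [0.001, 0.025, 1.0, -0.001]
contact_force: [-0.4, 0.5, -2.2]
gripper_width: 0.75
grasp_force: 66.6
```

```bash
python3 - <<'E'
from h import *
rel([.49,-.416,.0103]); print(manip.state()['contact_force'])
E
```

```text
tcp [ 0.4932 -0.4152  0.019 ] yaw 87.09 down [ 0.002 -0.002 -1.   ] -> tool mm [ 3.2 -0.9  8.7] g 0.75 gf 66.61149501800537 t 21.37
[-0.3882345   0.4666736  -2.16712619]
```

{"fn": "move_arm", "kwargs": {
  "increments": [0,0,3,0,0,0,0,2,0,0,0,0,0,0,0,0,0,0,0,0]
}}

```text
time: 21.7
tool_pos: [0.4921, -0.4142, 0.012]
tool_rot: [-0.0, 0.025, 1.0, 0.0]
contact_force: [-0.3, -0.1, -2.3]
gripper_width: 0.753
grasp_force: 66.6
```

{"fn": "move_arm", "kwargs": {
  "increments": [0,0,2,0,0,0,0,0,0,0,0,0,0,0,0]
}}

```text
time: 21.95
tool_pos: [0.4925, -0.4146, 0.0104]
tool_rot: [0.0, 0.025, 1.0, -0.0]
contact_force: [-0.5, -0.6, -0.3]
gripper_width: 0.748
grasp_force: 67.0
```

{"fn": "move_arm", "kwargs": {
  "increments": [0,0,1,0,0,0,0,0,0,0,0,0,0,0,0]
}}

```text
time: 22.2
tool_pos: [0.4925, -0.4146, 0.0104]
tool_rot: [-0.0, 0.025, 1.0, -0.0]
contact_force: [-2.5, 1.1, 5.6]
gripper_width: 0.751
grasp_force: 67.5
```

{"fn": "move_arm", "kwargs": {
  "increments": [0,0,1,0,0,0,0,0,0,0,0,0,0,0,0]
}}

```text
time: 22.45
tool_pos: [0.4925, -0.4146, 0.0103]
tool_rot: [-0.0, 0.025, 1.0, 0.0]
contact_force: [-4.3, 4.3, 9.8]
gripper_width: 0.75
grasp_force: 68.1
```

{"fn": "move_arm", "kwargs": {
  "increments": [0,0,-1,0,0,0,0,0,0,0.8,0,0,0,0,0.85,0,0,0,0,0.92,0,0,0,0,0.92,0,0,0,0,0.92,0,0,0,0,0.92]
}}

```text
time: 23.03
tool_pos: [0.4923, -0.4143, 0.0091]
tool_rot: [-0.0, 0.025, 1.0, 0.0]
contact_force: [0.0, -0.6, -0.1]
gripper_width: 0.919
grasp_force: 0.0
```

{"fn": "move_arm", "kwargs": {
  "increments": [0,0,-10,0,0.92,0,0,-20,0,0.92,0,0,-30,0,0.92,0,0,-35,0,1,0,0,-35,0,1,0,0,-35,0,1,0,0,0,0,1,0,0,0,0,1]
}}

```text
time: 23.7
tool_pos: [0.4939, -0.4159, 0.1792]
tool_rot: [0.003, 0.025, 1.0, -0.003]
contact_force: [-0.1, 0.2, -0.9]
gripper_width: 1.0
grasp_force: 0.0
```

{"fn": "move_arm", "kwargs": {
  "increments": [0,0,-10,0,1,0,0,0,0,1,0,0,0,0,1]
}}

```text
time: 23.95
tool_pos: [0.4921, -0.414, 0.1835]
tool_rot: [-0.001, 0.025, 1.0, 0.0]
contact_force: [0.5, 0.2, 0.1]
gripper_width: 0.998
grasp_force: 0.0
```

```bash
python3 - <<'E'
from h import *
f=grab('wrist','w10'); blob('w10',lambda im:im.min(2)>215,(.491,-.415,.035),.035); rel([.609,.208,.19])
im=f['image']; blob('w10',lambda im:im.max(2)<110,(.491,-.415,.012),.012)
E
```

```text
w10 exp [275.8 194.3] ell [276.1 193.7] [62.9 65.2] at [ 0.4904 -0.4147  0.035 ] circ 491.6 -414.8 r 33.3
tcp [ 0.4919 -0.4139  0.183 ] yaw 87.09 down [-0.001  0.002 -1.   ] -> tool mm [-85.3 627.1  -6.2] g 1.001 gf 0.0 t 24.0
w10 exp [275.9 188.7] ell [275.2 185.4] [131.  134.2] at [ 0.4874 -0.4156  0.012 ] circ 492.6 -416.1 r 73.3
```

{"fn": "move_arm", "kwargs": {
  "increments": [-5,36,0,0,1,-5,37,0,0,1,-5,37,0,0,1,-5,37,0,0,1,-5,37,0,0,1,-5,37,0,0,1,-5,37,0,0,1,-5,37,0,0,1]
}}

```text
time: 24.67
tool_pos: [0.5467, -0.1198, 0.183]
tool_rot: [-0.001, 0.026, 1.0, 0.0]
contact_force: [0.5, 0.2, 0.5]
gripper_width: 1.003
grasp_force: 0.0
```

{"fn": "move_arm", "kwargs": {
  "increments": [-5,37,0,0,1,-5,37,0,0,1,-5,37,0,0,1,-5,37,0,0,1,-5,37,0,0,1,-5,37,0,0,1,-5,37,0,0,1,-5,37,0,0,1]
}}

```text
time: 25.33
tool_pos: [0.6017, 0.1737, 0.1829]
tool_rot: [-0.001, 0.025, 1.0, -0.0]
contact_force: [0.5, -1.1, 0.4]
gripper_width: 1.003
grasp_force: 0.0
```

{"fn": "move_arm", "kwargs": {
  "increments": [-5,36,0,0,1,0,0,0,0,1,0,0,0,0,1]
}}

```text
time: 25.58
tool_pos: [0.6083, 0.2092, 0.1826]
tool_rot: [-0.001, 0.024, 1.0, -0.0]
contact_force: [0.2, -0.1, -0.1]
gripper_width: 1.003
grasp_force: 0.0
```

```bash
python3 - <<'E'
from h import *
f=grab('wrist','w11'); wh=lambda im:im.min(2)>215
a=blob('w11',wh,(.609,.208,.03),.03); b=blob('w1',wh,(.609,.208,.03),.03); print(tri(('w11',*a),('w1',*b)))
p=at('w11',*a,.03); p[2]=.005; rel(p)
E
```

```text
w11 exp [276. 195.] ell [277.2 197.1] [44.5 46.4] at [0.6112 0.2091 0.03  ] circ 611.8 209.1 r 24.3
w1 exp [282.4 328.4] ell [283.7 329.7] [27.4 33.5] at [0.6113 0.2097 0.03  ] circ 611.6 209.5 r 24.2
(array([0.6111, 0.2094, 0.0302]), [0.3, 0.3])
tcp [0.6084 0.2079 0.1828] yaw 87.17 down [-0.002 -0.001 -1.   ] -> tool mm [ -3.2   1.5 177.7] g 1.003 gf 0.0 t 25.63
```

{"fn": "move_arm", "kwargs": {
  "increments": [-3.5,1,20,0,1,0,0,35,0,1,0,0,35,0,1,0,0,35,0,1,0,0,30,0,1,0,0,15,0,1,0,0,9,0,1,0,0,0,0,1]
}}

```text
time: 26.3
tool_pos: [0.6113, 0.2071, 0.0033]
tool_rot: [-0.002, 0.026, 1.0, -0.0]
contact_force: [-0.9, 0.3, 0.1]
gripper_width: 1.0
grasp_force: 0.0
```

{"fn": "move_arm", "kwargs": {
  "increments": [0,0,0,0,0.7,0,0,0,0,0.6,0,0,0,0,0.5,0,0,0,0,0,0,0,0,0,0,0,0,0,0,0,0,0,0,0,0,0,0,0,0,0]
}}

```text
time: 26.97
tool_pos: [0.6148, 0.2088, 0.0083]
tool_rot: [0.002, 0.025, 1.0, 0.0]
contact_force: [0.4, 0.3, 6.0]
gripper_width: 0.537
grasp_force: 62.3
```

{"fn": "move_arm", "kwargs": {
  "increments": [0,0,-8,0,0,0,0,-15,0,0,0,0,-25,0,0,0,0,-30,0,0,0,0,-30,0,0,0,0,-25,0,0,0,0,0,0,0,0,0,0,0,0]
}}

```text
time: 27.63
tool_pos: [0.614, 0.2087, 0.1417]
tool_rot: [0.003, 0.025, 1.0, 0.001]
contact_force: [-0.3, 0.1, -1.5]
gripper_width: 0.543
grasp_force: 61.6
```

```bash
python3 - <<'E'
from h import *
rel([.492,-.4143,.12]); print(manip.state()['contact_force'])
f=grab('wrist','w12'); tp=manip.state()['tool_pos']; z=tp[2]+.023
a=blob('w12',lambda im:im.min(2)>200,(tp[0],tp[1],z),z); rel([*at('w12',*a,z)[:2],.03])
E
```

```text
tcp [0.614  0.2087 0.1417] yaw 87.1 down [ 0.005  0.001 -1.   ] -> tool mm [  90.4 -628.4   20.4] g 0.543 gf 61.64214491844177 t 27.63
[-0.25890981  0.0745783  -1.54045551]
w12 exp [276.6 287.9] ell [276.8 284.6] [ 91.7 101.5] at [0.6108 0.2086 0.1621] circ 612.2 208.5 r 24.9
tcp [0.6126 0.2084 0.1391] yaw 87.09 down [ 0.001  0.    -1.   ] -> tool mm [1.900e+00 1.000e-01 1.091e+02] g 0.54 gf 61.644816398620605 t 27.68
```

{"fn": "move_arm", "kwargs": {
  "increments": [5,-37,0,0,0,5,-37,0,0,0,5,-37,0,0,0,5,-37,0,0,0,5,-37,0,0,0,5,-37,0,0,0,5,-37,0,0,0,5,-37,0,0,0]
}}

```text
time: 28.35
tool_pos: [0.5554, -0.0864, 0.1358]
tool_rot: [-0.002, 0.025, 1.0, 0.001]
contact_force: [0.8, -0.3, -0.6]
gripper_width: 0.534
grasp_force: 61.9
```

{"fn": "move_arm", "kwargs": {
  "increments": [5,-37,0,0,0,5,-37,0,0,0,5,-37,0,0,0,5,-37,0,0,0,5,-37,0,0,0,5,-37,0,0,0,5,-37,0,0,0,5,-37,0,0,0]
}}

```text
time: 29.02
tool_pos: [0.5008, -0.3794, 0.1355]
tool_rot: [-0.002, 0.026, 1.0, 0.002]
contact_force: [0.2, -0.3, -1.0]
gripper_width: 0.542
grasp_force: 61.9
```

{"fn": "move_arm", "kwargs": {
  "increments": [5,-36,0,0,0,0,0,20,0,0,0,0,30,0,0,0,0,15,0,0,0,0,8,0,0,0,0,0,0,0,0,0,0,0,0]
}}

```text
time: 29.6
tool_pos: [0.4958, -0.4137, 0.0647]
tool_rot: [-0.001, 0.025, 1.0, 0.001]
contact_force: [0.1, -0.2, -0.8]
gripper_width: 0.54
grasp_force: 61.9
```

```bash
python3 - <<'E'
from h import *
rel([.4925,-.4146,.0433]); print(manip.state()['contact_force'])
E
```

```text
tcp [ 0.4958 -0.4137  0.0647] yaw 87.13 down [-0.001  0.001 -1.   ] -> tool mm [ 3.2 -1.1 21.4] g 0.54 gf 61.941901445388794 t 29.6
[ 0.0889401  -0.1925163  -0.76995486]
```

{"fn": "move_arm", "kwargs": {
  "increments": [3,-1,8,0,0,0,0,6,0,0,0,0,0,0,0,0,0,0,0,0,0,0,0,0,0]
}}

```text
time: 30.02
tool_pos: [0.493, -0.4155, 0.0518]
tool_rot: [0.0, 0.025, 1.0, -0.0]
contact_force: [1.0, 0.3, -1.2]
gripper_width: 0.544
grasp_force: 61.9
```

```bash
python3 - <<'E'
from h import *
rel([.4925,-.4146,.0433]); print(manip.state()['contact_force'])
E
```

```text
tcp [ 0.493  -0.4155  0.0518] yaw 87.09 down [ 0.    -0.001 -1.   ] -> tool mm [0.6 0.9 8.5] g 0.544 gf 61.93898677825928 t 30.02
[ 0.98529142  0.27231198 -1.17245924]
```

{"fn": "move_arm", "kwargs": {
  "increments": [0.5,1,4,0,0,0,0,2,0,0,0,0,0,0,0,0,0,0,0,0]
}}

```text
time: 30.35
tool_pos: [0.4922, -0.4142, 0.045]
tool_rot: [-0.0, 0.025, 1.0, 0.0]
contact_force: [0.5, 0.3, -0.4]
gripper_width: 0.54
grasp_force: 61.9
```

{"fn": "move_arm", "kwargs": {
  "increments": [0,0,1,0,0,0,0,0,0,0,0,0,0,0,0]
}}

```text
time: 30.6
tool_pos: [0.4924, -0.4144, 0.0443]
tool_rot: [0.0, 0.025, 1.0, 0.0]
contact_force: [-0.1, -0.1, -1.5]
gripper_width: 0.538
grasp_force: 61.9
```

{"fn": "move_arm", "kwargs": {
  "increments": [0,0,1,0,0,0,0,0,0,0,0,0,0,0,0]
}}

```text
time: 30.85
tool_pos: [0.4925, -0.4144, 0.0434]
tool_rot: [0.0, 0.025, 1.0, -0.0]
contact_force: [-0.4, 0.1, -0.7]
gripper_width: 0.536
grasp_force: 62.0
```

{"fn": "move_arm", "kwargs": {
  "increments": [0,0,1,0,0,0,0,0,0,0,0,0,0,0,0]
}}

```text
time: 31.1
tool_pos: [0.4925, -0.4145, 0.0433]
tool_rot: [0.0, 0.025, 1.0, -0.0]
contact_force: [-2.0, 2.6, 5.9]
gripper_width: 0.539
grasp_force: 62.6
```

Contact at the expected height; release, lift, look.

{"fn": "move_arm", "kwargs": {
  "increments": [0,0,-0.5,0,0,0,0,0,0,0.6,0,0,0,0,0.66,0,0,0,0,0.72,0,0,0,0,0.72,0,0,0,0,0.72,0,0,0,0,0.72]
}}

```text
time: 31.68
tool_pos: [0.4923, -0.4143, 0.0427]
tool_rot: [-0.0, 0.025, 1.0, 0.0]
contact_force: [-0.5, 0.1, -0.6]
gripper_width: 0.721
grasp_force: 0.0
```

{"fn": "move_arm", "kwargs": {
  "increments": [0,0,-10,0,0.72,0,0,-20,0,0.72,0,0,-30,0,0.72,0,0,-35,0,1,0,0,-35,0,1,0,0,-20,0,1,0,0,0,0,1,0,0,0,0,1]
}}

```text
time: 32.35
tool_pos: [0.4932, -0.4152, 0.1959]
tool_rot: [0.002, 0.025, 1.0, -0.002]
contact_force: [0.1, -0.9, -0.9]
gripper_width: 1.001
grasp_force: 0.0
```

```bash
python3 - <<'E'
from h import *
f=grab('wrist','w13'); cv2.imwrite('pics/w13b.png',cv2.resize(f['image'][80:280,160:400],(480,400)))
e=proj('w13',(.491,-.4147,.065));c=proj('w13',(.491,-.4147,.035)); print(e,c,(e-[160,80])*2)
rel([.498,.429,.2])
E
```

```text
[277.9 197.3] [277.8 189.3] [235.8 234.6]
tcp [ 0.4923 -0.4143  0.1933] yaw 87.09 down [ 0.    -0.001 -1.   ] -> tool mm [ 37.2 842.5  -7.1] g 1.0 gf 0.0 t 32.4
```

View pics/w13b.png

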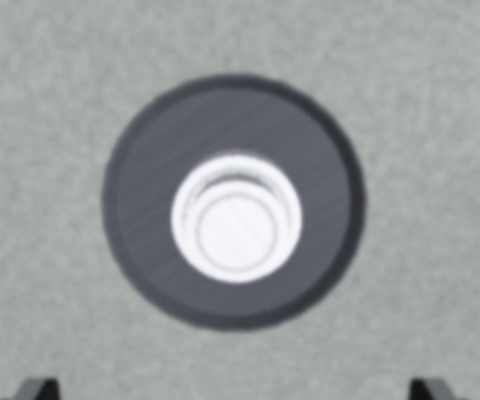

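The narrow tin's lid centre is at (236,234) in the crop, where (235.8,234.6) was predicted for a central stack. Now the bottle.

{"fn": "move_arm", "kwargs": {
  "increments": [1.6,36.5,-1,0,1,1.6,36.5,-1,0,1,1.6,36.5,-1,0,1,1.6,36.5,-1,0,1,1.6,36.5,-1,0,1,1.6,36.5,-1,0,1,1.6,36.5,-1,0,1,1.6,36.5,-1,0,1]
}}

```text
time: 33.07
tool_pos: [0.4928, -0.1199, 0.1984]
tool_rot: [-0.002, 0.026, 1.0, 0.001]
contact_force: [0.7, -0.0, -0.1]
gripper_width: 0.999
grasp_force: 0.0
```

{"fn": "move_arm", "kwargs": {
  "increments": [1.6,36.5,0,0,1,1.6,36.5,0,0,1,1.6,36.5,0,0,1,1.6,36.5,0,0,1,1.6,36.5,0,0,1,1.6,36.5,0,0,1,1.6,36.5,0,0,1,1.6,36.5,0,0,1]
}}

```text
time: 33.73
tool_pos: [0.4948, 0.1718, 0.1984]
tool_rot: [-0.002, 0.025, 1.0, -0.0]
contact_force: [0.5, -0.2, -0.2]
gripper_width: 1.002
grasp_force: 0.0
```

{"fn": "move_arm", "kwargs": {
  "increments": [1.6,36.5,0,0,1,1.6,36.5,0,0,1,1.6,36.5,0,0,1,1.6,36.5,0,0,1,1.6,36.5,0,0,1,1.6,36.5,0,0,1,1.6,36.5,0,0,1,0,0,0,0,1]
}}

```text
time: 34.4
tool_pos: [0.4961, 0.4305, 0.1975]
tool_rot: [-0.002, 0.023, 1.0, -0.0]
contact_force: [-0.3, -1.9, 0.3]
gripper_width: 1.002
grasp_force: 0.0
```

{"fn": "move_arm", "kwargs": {
  "increments": [0,0,0,0,1]
}}

```text
time: 34.48
tool_pos: [0.4967, 0.4268, 0.1977]
tool_rot: [-0.002, 0.024, 1.0, -0.002]
contact_force: [-0.2, -0.5, 0.0]
gripper_width: 0.998
grasp_force: 0.0
```

```bash
python3 - <<'E'
from h import *
f=grab('wrist','w14'); bl=lambda im:(im[...,0]>150)&(im[...,2]<90)
a=blob('w14',bl,(.498,.4285,.068),.068); b=blob('w1',bl,(.498,.4285,.068),.068); print(tri(('w14',*a),('w1',*b)))
p=at('w14',*a,.068); p[2]=.014; rel(p)
E
```

```text
w14 exp [279.3 202.1] ell [283.2 204.4] [23.6 24.6] at [0.5004 0.4321 0.068 ] circ 500.4 432.3 r 12.3
w1 exp [471.8 262.9] ell [474.4 264.3] [17.2 21.9] at [0.5    0.4317 0.068 ] circ 500.3 431.5 r 12.4
(array([0.5005, 0.4322, 0.0674]), [0.1, 0.1])
tcp [0.4971 0.4257 0.1981] yaw 87.16 down [-0.004 -0.003 -1.   ] -> tool mm [ -3.6   7.1 184.1] g 0.999 gf 0.0 t 34.53
```

{"fn": "move_arm", "kwargs": {
  "increments": [-3.5,6.5,20,0,1,0,0,35,0,1,0,0,35,0,1,0,0,35,0,1,0,0,30,0,1,0,0,18,0,1,0,0,10,0,1,0,0,0,0,1]
}}

```text
time: 35.2
tool_pos: [0.5001, 0.4295, 0.0141]
tool_rot: [-0.003, 0.026, 1.0, -0.002]
contact_force: [-0.6, 0.3, -0.8]
gripper_width: 1.002
grasp_force: 0.0
```

{"fn": "move_arm", "kwargs": {
  "increments": [0,0,0,0,0.7,0,0,0,0,0.5,0,0,0,0,0.45,0,0,0,0,0.4,0,0,0,0,0,0,0,0,0,0,0,0,0,0,0,0,0,0,0,0]
}}

```text
time: 35.87
tool_pos: [0.5034, 0.4332, 0.0202]
tool_rot: [0.002, 0.025, 1.0, 0.001]
contact_force: [0.1, -0.9, 5.9]
gripper_width: 0.399
grasp_force: 60.3
```

```bash
python3 - <<'E'
from h import *
rel([.679,.002,.12]); print(manip.state()['contact_force'])
E
```

```text
tcp [0.5034 0.4332 0.0202] yaw 87.1 down [ 0.003  0.002 -1.   ] -> tool mm [-197.5 -421.6 -100.1] g 0.399 gf 60.33622244372964 t 35.87
[ 0.0528257  -0.90170011  5.88897757]
```

{"fn": "move_arm", "kwargs": {
  "increments": [0,0,-8,0,0,0,0,-15,0,0,0,0,-25,0,0,0,0,-30,0,0,0,0,-25,0,0,-8,-17,-10,0,0,-16,-34,0,0,0,-16,-34,0,0,0]
}}

```text
time: 36.53
tool_pos: [0.5383, 0.3457, 0.1338]
tool_rot: [0.002, 0.024, 1.0, 0.001]
contact_force: [0.7, -0.3, -1.1]
gripper_width: 0.398
grasp_force: 59.8
```

{"fn": "move_arm", "kwargs": {
  "increments": [-16,-34,0,0,0,-16,-34,0,0,0,-16,-34,0,0,0,-16,-34,0,0,0,-16,-34,0,0,0,-16,-34,0,0,0,-16,-34,0,0,0,-16,-34,0,0,0]
}}

```text
time: 37.2
tool_pos: [0.652, 0.0655, 0.1318]
tool_rot: [0.0, 0.025, 1.0, 0.0]
contact_force: [1.7, 0.4, -1.1]
gripper_width: 0.4
grasp_force: 59.8
```

{"fn": "move_arm", "kwargs": {
  "increments": [-16,-34,0,0,0,-10,-24,0,0,0,0,0,0,0,0,0,0,0,0,0]
}}

```text
time: 37.53
tool_pos: [0.6749, 0.0065, 0.1315]
tool_rot: [0.0, 0.027, 1.0, 0.0]
contact_force: [-0.3, 0.1, -0.8]
gripper_width: 0.404
grasp_force: 59.9
```

```bash
python3 - <<'E'
from h import *
rel([.680,.001,.024]); print(manip.state()['contact_force'])
E
```

```text
tcp [0.6749 0.0065 0.1315] yaw 86.94 down [ 0.  0. -1.] -> tool mm [ -5.3  -5.3 107.5] g 0.404 gf 59.89491923712194 t 37.53
[-0.31603201  0.05233508 -0.79975518]
```

{"fn": "move_arm", "kwargs": {
  "increments": [-5,-5,5,0,0,0,0,25,0,0,0,0,30,0,0,0,0,20,0,0,0,0,12,0,0,0,0,6,0,0,0,0,0,0,0,0,0,0,0,0]
}}

```text
time: 38.2
tool_pos: [0.6802, 0.0031, 0.0338]
tool_rot: [0.001, 0.025, 1.0, -0.0]
contact_force: [0.1, 0.2, -0.2]
gripper_width: 0.401
grasp_force: 59.9
```

{"fn": "move_arm", "kwargs": {
  "increments": [0,0,2,0,0,0,0,0,0,0,0,0,0,0,0,0,0,0,0,0]
}}

```text
time: 38.53
tool_pos: [0.6801, 0.0026, 0.0318]
tool_rot: [0.001, 0.025, 1.0, -0.0]
contact_force: [-0.3, -0.2, -0.4]
gripper_width: 0.401
grasp_force: 59.9
```

```bash
python3 - <<'E'
from h import *
rel([.680,.001,.024]); print(manip.state()['contact_force'])
E
```

```text
tcp [0.6801 0.0026 0.0318] yaw 87.09 down [ 0.002 -0.    -1.   ] -> tool mm [-0.  -1.6  7.8] g 0.401 gf 59.89290461875498 t 38.53
[-0.28946531 -0.20252586 -0.36649577]
```

{"fn": "move_arm", "kwargs": {
  "increments": [0,-1.5,3,0,0,0,0,2,0,0,0,0,0,0,0,0,0,0,0,0]
}}

```text
time: 38.87
tool_pos: [0.6791, 0.0012, 0.0253]
tool_rot: [-0.0, 0.025, 1.0, 0.0]
contact_force: [0.7, -0.0, -1.2]
gripper_width: 0.401
grasp_force: 59.9
```

{"fn": "move_arm", "kwargs": {
  "increments": [0,0,2,0,0,0,0,0,0,0,0,0,0,0,0]
}}

```text
time: 39.12
tool_pos: [0.6798, 0.0011, 0.0242]
tool_rot: [0.0, 0.025, 1.0, -0.0]
contact_force: [-0.3, 0.7, 1.0]
gripper_width: 0.404
grasp_force: 60.0
```

{"fn": "move_arm", "kwargs": {
  "increments": [0,0,1,0,0,0,0,0,0,0,0,0,0,0,0]
}}

```text
time: 39.37
tool_pos: [0.6798, 0.0011, 0.0242]
tool_rot: [0.0, 0.025, 1.0, -0.0]
contact_force: [-3.0, 0.3, 6.9]
gripper_width: 0.398
grasp_force: 60.6
```

{"fn": "move_arm", "kwargs": {
  "increments": [0,0,1,0,0,0,0,0,0,0,0,0,0,0,0]
}}

```text
time: 39.62
tool_pos: [0.6799, 0.0011, 0.0242]
tool_rot: [0.0, 0.025, 1.0, -0.0]
contact_force: [-5.1, 0.5, 10.3]
gripper_width: 0.398
grasp_force: 61.1
```

Contact on the tray floor at the expected height; release and retreat, then a last overview.

{"fn": "move_arm", "kwargs": {
  "increments": [0,0,-1,0,0,0,0,0,0,0.45,0,0,0,0,0.52,0,0,0,0,0.6,0,0,0,0,0.6,0,0,0,0,0.6,0,0,0,0,0.6]
}}

```text
time: 40.2
tool_pos: [0.6793, 0.0012, 0.0225]
tool_rot: [-0.0, 0.025, 1.0, 0.0]
contact_force: [-0.0, -0.0, 0.2]
gripper_width: 0.6
grasp_force: 0.0
```

{"fn": "move_arm", "kwargs": {
  "increments": [0,0,-10,0,0.6,0,0,-20,0,0.6,0,0,-30,0,0.6,0,0,-35,0,0.6,0,0,-35,0,0.6,0,0,-35,0,0.6,0,0,0,0,0.6,0,0,0,0,0.6]
}}

```text
time: 40.87
tool_pos: [0.6816, 0.001, 0.1931]
tool_rot: [0.004, 0.025, 1.0, -0.0]
contact_force: [-0.7, -0.2, 0.1]
gripper_width: 0.598
grasp_force: 0.0
```

```bash
python3 - <<'E'
from h import *
f=grab('wrist','w15'); g=grab('scene','s15')
cv2.imwrite('pics/fin.png',np.hstack([cv2.resize(f['image'],(400,300)),cv2.resize(g['image'][110:320,150:430],(400,300))]))
rel([0.68,0,.2])
E
```

```text
tcp [0.6791 0.0012 0.1877] yaw 87.09 down [-0.  0. -1.] -> tool mm [ -1.   -1.2 -12.3] g 0.601 gf 0.0 t 40.97
```

View pics/fin.png

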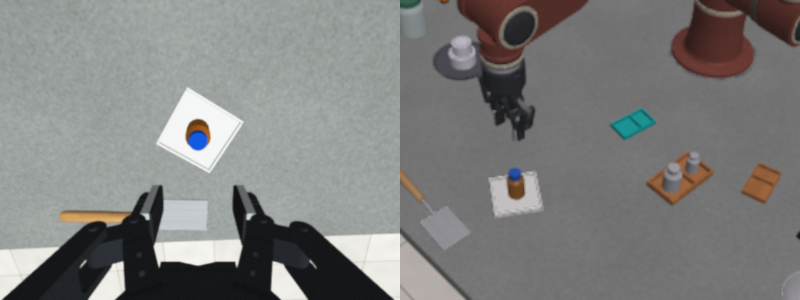

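The bottle stands upright mid-tray (198,135), both weights are in the case (673,177)/(692,163), and the tins are stacked in the pan (461,52).

```bash
python3 -c "
from plant import manip
print(manip.job_done())"
```

```text
the job is handed in; nothing more can be done
None
```

I handed the job in at about 41 s: the weights are upright in their bays, the tins are stacked centrally in the pan, the bottle is upright in the tray, and the robot never touched the bowl or jar.

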